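# Shift the jar tray along its runner and lock it again

## Task

The little jar tray is locked at the right end of its runner. Flick its brake lever up to free it, slide the tray to the left along the runner until its pin is over the other notch (you have to feel for it), and push the lever down until it is fully home, so that the tray is locked there. Do not force the pin against the runner, keep the jars standing in the tray, and leave the other things where they are.

Things in the scene. Friction and masses are not known exactly. Their poses are not given: they have to be found in the camera images.
- runner: fixed flat metal runner on the stove lid, 8 mm thick. Origin on the surface, directly under the lever's hinge at the start. +y: the way the tray slides (robot's left); +x away from the robot. It covers x -70 to 102 mm, y -96 to 285 mm. A steel strip (x -66 to -30 mm, top z 30 mm) runs under the lever along y
- first_notch (a point): top centre of the first notch in the strip, 11 mm wide along y, right across the strip, at runner (-48, 0, 30) mm; the lever's pin sits in it at the start
- catch_zone (a point): where the second notch is to be felt for: runner (-48, 150, 30) mm. The strip ends there in a clamped steel catch plate (top at 30.5 mm) with a notch 11 mm wide. The plate is clamped differently from day to day: the notch's centre lies up to 18 mm either side of this point along y. The notches are open down to z = 8 mm
- tray (a joint): slide of the tray along the runner's +y, m: 0 = start (pin in the first notch), 0.178 = left end of travel. Friction about 2.5 N; it stays where it is left. The pin is over the second notch when this value equals the notch's y on the runner (0.132 to 0.168)
- tray_mid (a point): centre of the white open tray's floor, 31 mm above the surface, at runner x = 55 mm, y = tray value. Tray 86 mm deep (x), 170 mm long (y), wall tops at z = 58 mm; three wells in a row along y at -55.5, 0 and 55.5 mm hold the jars
- lever (a joint): brake lever on the tray's front, rad: 0 = level, fully down (a hard stop); grows as the pedal rises, to 0.6. Hinge axis along runner y at x = 0, z = 46 mm, y = tray value. Friction 0.15 Nm (2 to 5 N felt at the pedal) holds it where left. On top of the strip the pin stops it at about 0.25; over a notch it goes down to 0; above 0.27 the pin clears the strip and the tray can slide
- pedal (a point): centre of the lever's black rubber pedal, nearest the robot: 30 mm long (x), 22 wide (y), 12 thick, 89 mm from the hinge axis towards the robot, 46 mm above the surface when down. Both sides are free: it can be pinched across its width from above (it turns between the fingers as it rises), pressed from above, and the tray slid by it. The arm behind it is 14 wide, 8 thick
- pin: steel lock pin under the lever, 8 mm diameter, round end, fixed to the lever 45 mm from the hinge axis; origin on the lever's centre line, tip 28 mm below. More than 50 N against the runner or catch plate bends it (about 25 N at the pedal, which has twice the pin's arm)
- jar_a: spice jar, 44 mm diameter, 98 mm tall, loose in a well of the tray; origin at the centre of its underside
- shaker: salt shaker, 44 mm diameter, 90 mm tall, loose in a well of the tray; origin at the centre of its underside
- jar_b: narrower spice jar, 41 mm diameter, 104 mm tall, loose in a well of the tray; origin at the centre of its underside
- garlic: garlic bulb, 53 mm, loose bystander behind the runner; origin at its underside
- honey: honey jar, 55 mm diameter, 86 mm tall, loose bystander behind the runner; origin at its underside
- mug_2: mug, 80 mm, 89 mm tall, loose bystander on the worktop to the right; origin at its underside
- egg_timer: egg timer, 55 mm diameter, 56 mm tall, loose bystander on the worktop to the right; origin at its underside
There are look-alikes about, which are no part of the job. Leave any orange or purple look-alike of the shaker alone.

How it is judged:
On the way, in this order (a step that is already met when the one before it is completed fails the run):
1. the lever is flicked up, clear of the first notch, before the tray is moved on (value of joint lever above 0.27 rad and value of joint tray below 0.03 m), for 0.1 s.
2. the tray is slid along to the other notch's region with the lever raised (value of joint tray above 0.11 m and value of joint lever above 0.2 rad), for 0.1 s.
At the end, for the whole second after the job is handed in: the tray stands still in the left part of its travel (joint above 0.12 m) with the lever fully down (below 0.06 rad), its pin thus in the second notch, and the three jars stand upright (within 0.15 rad) in the tray (value of joint lever below 0.06 rad and value of joint tray above 0.12 m and velocity of joint tray between -0.01 and 0.01 m/s and velocity of joint lever between -0.1 and 0.1 rad/s and angle between each of jar_a, jar_b, shaker's own z axis and vertical below 0.15 rad and distance between each of jar_a, jar_b, shaker and tray_mid below 0.085 m); the robot touches nothing.
It fails at once if the lock pin is forced against the runner or catch plate with more than 50 N (contact force between pin and runner above 50 N).
It fails at once if a jar in the tray is tipped over (angle between any of jar_a, jar_b, shaker's own z axis and vertical above 0.5 rad).
It fails at once if a bystander is shoved more than 30 mm (distance of any of garlic, honey, mug_2, egg_timer from where it was at the start of the episode above 0.03 m).
It also fails if it takes over 67 s, if anything falls off the work surface, if the arm or the gripper's body presses on something with over 40 N, if the wrist force passes 120 N, or if a joint passes its speed limit or range.

## Robot

A 6-joint arm with a two-finger parallel gripper is mounted at the origin on a cart in front of the work surface, level with it; the furniture and walls round the work are solid. World frame = base frame: x ahead of the robot, y to its left, z up, the work surface at z = 0. Lengths are in m, angles in rad, forces in N, time in s.
With the tool pointing down it reaches from about 0.375 to 0.975 m from the base axis. Payload 3.8 kg.
Tool frame: the origin (TCP) lies at the very end of the fingers, on their centre line; the grasp point (between the pads) lies 19 mm behind it; z points along the fingers, y is the line along which they close (so a half turn about z gives the same grasp; the last joint's range is limited). The gripper opens to 85 mm and grips with 20 to 120 N. Pads are 22 mm wide; open, the fingers measure 114 mm over their backs; the gripper's body (76 mm by 85 mm) begins 54 mm behind the grasp point. The pads swing forward as they close: fully open they stand 13 mm farther back than shut.
Start: joints at [1.216, 0.264, 1.604, -0, 1.274, -0.037], TCP at [0.211, 0.641, 0.231] pointing down, gripper open.
Joint ranges: [-2.63, 2.63], [-0.94, 2.18], [0.31, 2.57], [-1.31, 4.45], [0, 2.66], [-2.55, 2.55]. Speed limits (rad/s): [2.57, 2.57, 3.14, 3.14, 3.14, 3.14].

## Interface

Orientations are given as a rotation vector (axis times angle).
In Python, from workcell import monitor, viewer, job gives the robot as it stands. The module is installed in compiled form; this text tells all that it offers.
- The arm moves only by the tool step_arm, never from a script. Its argument "series" is one flat list of numbers, 4 for each row, row after row: the shift along the tool's x, y, z in m, then the turn about the tool's z in rad. A call has 1 to 8 rows; each row is the pose to reach, as a shift and turn from the pose commanded when the call began, along the tool's axes at that moment; what a row does not reach only later rows make up. A row lasts 1/8 s, in which the tool goes at most 62.5 mm and 10.7 degrees, less where a joint would pass 70% of its speed; a pose out of reach is approached as far as the arm can. A call with a gripper value outside its range is refused whole. "gripper" is the opening, from 0 (shut) to 1 (fully open), set as the call begins (left out, the last holds). The fingers move at their own pace and stop on an object; "newtons" is the grip in N (left out, the last holds). Time passes only in rows, so rows that repeat a pose let the fingers close. It gives the time, the measured TCP pose, the force, the opening and the grip force at its end, in the units of the state.
- monitor.read_state(): the state, without advancing time (a new reading comes with each control period).
- viewer.read_camera(name): name is "scene" or "top" or "wrist"; returns a dict with "image" (384x512x3 uint8, red, green, blue), "intrinsics" (3x3 intrinsics, pixels), "T" (4x4, takes a point from camera to world coordinates); the wrist camera has in their place "hand_eye" (4x4, takes a point from camera to tool coordinates, whose origin is the TCP and whose axes are the flange's). Camera axes: x right, y up, looking along -z (the intrinsics and any distortion apply to the point x, -y, -z); pixel columns grow to the right and rows downward; lengths in m; the calibration is good to about 2 mm. A picture is of the moment at which its call begins: read the wrist's pose just before it. There is no depth.
- job.finish_job(): hands the job in; it is judged then, once.
Trained networks look in a picture, given as the dict that the camera call returned (one of the last four; its "shot" number tells which), for a name from the list of things; names that differ only in an ending like _2 or _b are one class to them, and where a whole thing is asked for, a point or a joint stands for the part that bears it (a point fixed in the world has none). Each returns a list of dicts, best first, with "score" (0 to 1); they miss things now and then, are a little off and sometimes report something else, mostly with a low value. They report only what shows in the picture. A call takes as long as a camera call. They do not tell look-alikes from the thing itself.
- viewer.boxes_of(picture, label): "extent" ([centre column, centre row, width, height] in pixels, round what is visible of it).
- viewer.spot_point(picture, label): "point" ([column, row] in pixels: a listed point, or the origin of a listed thing).
The state is a dict: "time": time; "q": joint angles; "joint_vel": joint speeds; "joint_torque": joint torques, N m; "tool_pos": TCP position; "tcp_rot": TCP orientation; "wrist_force": force on the tool from outside, world axes, zero at the start; "torque": the same for the moment, N m; "width": opening from 0.0 (shut) to 1.0 (fully open); "grip_force": force on a finger pad.
Only numpy, scipy, OpenCV 4.12 (cv2) and the standard library are available. Lean on these libraries where they do the work, as an engineer would, in place of code of your own. Each camera call takes 0.05 s, during which the arm holds its last target. There are 200 camera calls.

## Working session

There is one attempt and no reset: what is moved stays moved. The work goes in short steps, Python scripts to look and compute and a tool call to move; the robot and the scene stay as the last step left them, time stands still between calls to the robot, and variables do not carry over. Pictures are saved under pics/ and viewed, at most 10 in all, crops included, and the job is handed in when it is done.

Besides the shell and the picture viewer there is one more tool, called after "Emit:" by a JSON object that holds its "api" and its "payload". step_arm: Moves the arm, as the interface text tells. Its arguments: {"type":"object","properties":{"series":{"type":"array"},"gripper":{"type":"number"},"newtons":{"type":"number"}},"required":["series"]}

```bash
mkdir -p pics; cat > h.py <<'E'
import numpy as np, cv2
from scipy.spatial.transform import Rotation as R
from workcell import monitor, viewer, job
def proj(pic,P,T=None):
    T=pic["T"] if T is None else T
    c=np.linalg.inv(T)@np.r_[P,1]; c=c[:3]*[1,-1,-1]
    u=np.array(pic["intrinsics"])@c; return u[:2]/u[2]
def unproj(pic,uv,z,T=None):
    T=np.array(pic["T"]) if T is None else T
    d=np.linalg.inv(pic["intrinsics"])@np.r_[uv,1]; d=T[:3,:3]@(d*[1,-1,-1]); o=T[:3,3]
    return o+d*(z-o[2])/d[2]
E
python3 - <<'E'
from h import *
s=monitor.read_state(); print(s)
for n in("top","scene"):
    p=viewer.read_camera(n); print(n,[k for k in p],p["intrinsics"],p["T"])
    cv2.imwrite(f"pics/{n}.png",p["image"][...,::-1])
    for l,z in(("pedal",.046),("first_notch",.03),("catch_zone",.03),("tray_mid",.031),("runner",0),("shaker",.031),("jar_a",.031),("pin",.046)):
        print(l,[(np.round(d["point"]),round(d["score"],2),unproj(p,d["point"],z).round(3)) for d in viewer.spot_point(p,l)][:3])
E
```

```text
{'time': 0.0, 'q': array([ 1.21607602e+00,  2.64732244e-01,  1.60541457e+00, -5.34707244e-06,
        1.27370274e+00, -3.68828369e-02]), 'joint_vel': array([ 0.00018357,  0.00027067,  0.00054888,  0.00149949, -0.00187771,
       -0.00037979]), 'joint_torque': array([-2.56780422e-04, -5.15093887e+01, -3.67324555e+01, -1.61762696e-04,
        1.24312582e-02, -5.47512883e-06]), 'tool_pos': array([0.21067726, 0.64048804, 0.22995422]), 'tcp_rot': array([-0.49708768, -3.10157524,  0.00347848]), 'wrist_force': array([ 0.37924508,  0.44956586, -0.45022963]), 'torque': array([-0.01668009,  0.04846235,  0.00519926]), 'grip_force': 0.0, 'width': 0.9994871317691284}
top ['image', 'intrinsics', 'T', 'shot'] [[422.65366032   0.         257.23173932]
 [  0.         422.65366032 200.26623538]
 [  0.           0.           1.        ]] [[ 0.02803731  0.9828842  -0.18207842  0.4157974 ]
 [-0.99957889  0.02893065  0.0022516   0.19730365]
 [ 0.00748071  0.18193861  0.98328144  1.06068445]
 [ 0.          0.          0.          1.        ]]
pedal [(array([270., 250.]), 0.75, array([0.483, 0.161, 0.046]))
[... 1640 characters left out ...]

catch_zone []
tray_mid [(array([240., 214.]), 0.67, array([0.54 , 0.176, 0.031])), (array([264., 202.]), 0.59, array([0.62 , 0.158, 0.031])), (array([251., 222.]), 0.56, array([0.535, 0.131, 0.031]))]
runner [(array([254., 221.]), 0.97, array([0.571, 0.152, 0.   ]))]
shaker [(array([268., 199.]), 0.94, array([0.638, 0.162, 0.031])), (array([181., 169.]), 0.88, array([0.573, 0.465, 0.031])), (array([263., 171.]), 0.64, array([0.733, 0.262, 0.031]))]
jar_a [(array([282., 212.]), 0.8, array([0.621, 0.095, 0.031])), (array([251., 193.]), 0.69, array([0.629, 0.215, 0.031]))]
pin [(array([237., 215.]), 0.44, array([0.52 , 0.166, 0.046])), (array([298., 207.]), 0.39, array([0.653, 0.066, 0.046]))]
```

View pics/top.png

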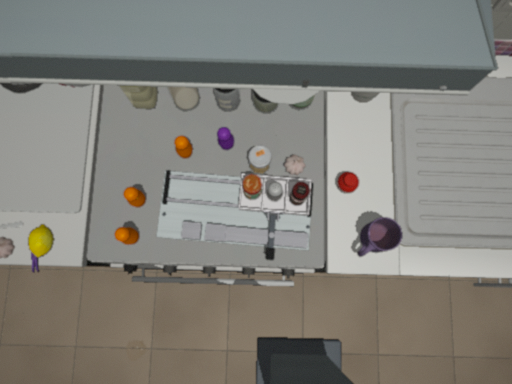

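View pics/scene.png

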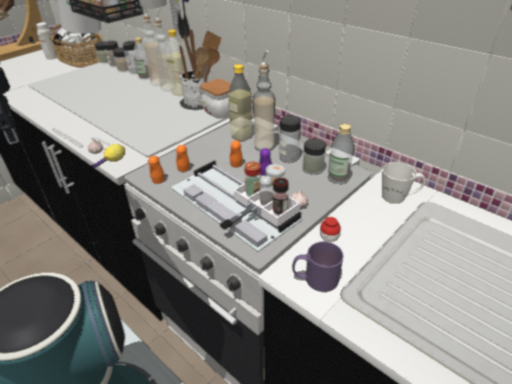

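Top view: the lever's black pedal is at about (270,253), its arm runs up to (272,215), and the strip runs from (305,240) to (205,229), with the catch plate at (192,229). Possible mix-ups for the pedal are the black runner end blocks at (167,188) and (311,195) and the oven knobs along row 268. The orange figures at (134,236), (139,200), (183,145) and the purple one at (225,135) are decoys. I'll choose the pedal at (270,253), the only black block on the strip-crossing arm, and check it in a close crop.

```bash
python3 - <<'E'
from h import *
im=cv2.imread("pics/top.png")[165:280,145:325]
cv2.imwrite("pics/crop.png",cv2.resize(im,None,fx=4.4,fy=4.4,interpolation=cv2.INTER_CUBIC))
E
```

```text
(no output)
```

View pics/crop.png

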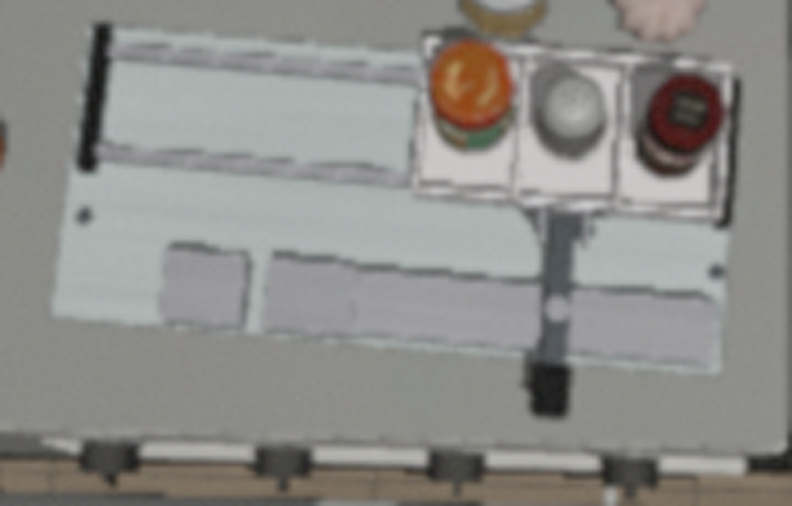

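```bash
python3 - <<'E'
from h import *
p=viewer.read_camera("top")
f=lambda c,z:unproj(p,np.array(c)/4.4+[145-.4,165-.4],z)
BL,BR,TL=f((52,315),.008),f((718,371),.008),f((88,25),.008)
d=BL-BR; print("len",np.linalg.norm(d),np.linalg.norm(TL-BL)); 
from math import *
e=d[:2]/np.linalg.norm(d[:2]); print("yaw", atan2(-e[0],e[1]), "TL-BL",atan2((TL-BL)[1],(TL-BL)[0]))
yaw=atan2(-e[0],e[1]); ex=np.array([cos(yaw),sin(yaw)]); ey=np.array([-sin(yaw),cos(yaw)])
# origin from corners
O1=BR[:2]+.070*ex+.096*ey; O2=BL[:2]+.070*ex-.285*ey; O3=TL[:2]-.102*ex-.285*ey
print("O",O1,O2,O3)
O=(O1+O2+O3)/3
for n,c,z in(("pedal",(550,389),.052),("pinhead",(556,308),.05),("gapL",(248,290),.0305),("gapR",(269,295),.0305),("stripR",(716,332),.03),("plateL",(163,285),.0305)):
    w=f(c,z)[:2]; print(n,w,"runner",((w-O)@ex).round(4),((w-O)@ey).round(4))
print("pedal pred",O-.089*ex, "catch",O-.048*ex+.15*ey)
E
```

```text
len 0.3777578045444026 0.16964682156216337
yaw -0.055058031887958304 TL-BL -0.05222670290911106
O [0.56682156 0.15801754] [0.56664314 0.15478026] [0.56431928 0.15538939]
pedal [0.47621716 0.16208891] runner -0.0899 0.0011
pinhead [0.52027334 0.15974777] runner -0.0458 0.0012
gapL [0.52737532 0.33030236] runner -0.0481 0.1719
gapR [0.52492831 0.31851305] runner -0.0499 0.1599
stripR [0.51156648 0.07000341] runner -0.0495 -0.0889
plateL [0.52879802 0.37760364] runner -0.0493 0.2192
pedal pred [0.47706286 0.16096009] catch [0.52625526 0.30847655]
```

```bash
cat >> h.py <<'E'
def to(tx,yaw=-.054):
    s=monitor.read_state(); M=R.from_rotvec(s["tcp_rot"]).as_matrix()
    y=M[:,1]; cur=np.arctan2(-y[0],y[1])
    print("t",round(s["time"],2),"pos",s["tool_pos"].round(4),"z",M[:,2].round(3),"F",s["wrist_force"].round(1),"w",round(s["width"],3),"SHIFT",(M.T@(np.array(tx)-s["tool_pos"])).round(4),"TURN",round(-(yaw-cur),3))
E
python3 -c "
from h import *
to([.4748,.1614,.10])"
```

```text
t 0.95 pos [0.2109 0.6412 0.2313] z [ 0.  0. -1.] F [ 0.4  0.3 -0.1] w 1.0 SHIFT [-0.4006 -0.3733  0.1313] TURN -0.264
```

Emit:
{"api": "step_arm", "payload": {"series": [-0.04, -0.037, 0, -0.05, -0.08, -0.075, 0, -0.1, -0.12, -0.112, 0, -0.15, -0.16, -0.149, 0.01, -0.2, -0.2, -0.187, 0.03, -0.264, -0.24, -0.224, 0.05, -0.264, -0.28, -0.261, 0.07, -0.264, -0.32, -0.298, 0.09, -0.264], "gripper": 0.6}}

```text
time: 1.95
tool_pos: [0.4226, 0.2567, 0.1412]
tcp_rot: [0.084, 3.139, 0.001]
wrist_force: [0.7, 0.5, 0.2]
width: 0.605
grip_force: 0.0
```

```bash
python3 -c "
from h import *
to([.4748,.1614,.10])"
```

```text
t 1.95 pos [0.4226 0.2567 0.1412] z [ 0.001  0.001 -1.   ] F [0.7 0.5 0.2] w 0.605 SHIFT [-0.0571 -0.0924  0.0412] TURN 0.0
```

Emit:
{"api": "step_arm", "payload": {"series": [-0.03, -0.046, 0.02, 0, -0.057, -0.092, 0.041, 0, -0.057, -0.092, 0.041, 0, -0.057, -0.092, 0.041, 0]}}

```text
time: 2.45
tool_pos: [0.4738, 0.1633, 0.1005]
tcp_rot: [-0.086, -3.14, -0.001]
wrist_force: [-0.9, -0.3, -0.1]
width: 0.6
grip_force: 0.0
```

```bash
python3 - <<'E'
from h import *
to([.4748,.1614,.027])
s=monitor.read_state(); p=viewer.read_camera("wrist")
W=np.eye(4); W[:3,:3]=R.from_rotvec(s["tcp_rot"]).as_matrix(); W[:3,3]=s["tool_pos"]; T=W@p["hand_eye"]
cv2.imwrite("pics/w1.png",p["image"][...,::-1])
for l in("pedal","first_notch","catch_zone"):
    print(l,[(np.round(d["point"]),round(d["score"],2),unproj(p,d["point"],.046 if l=="pedal" else .03,T).round(4)) for d in viewer.spot_point(p,l)][:2])
print(proj(p,[.4767,.1612,.052],T))
E
```

```text
t 2.45 pos [0.4738 0.1633 0.1005] z [-0.     0.001 -1.   ] F [-0.9 -0.3 -0.1] w 0.6 SHIFT [-0.0011 -0.0019  0.0735] TURN -0.001
pedal [(array([258., 218.]), 0.98, array([0.4774, 0.163 , 0.046 ])), (array([259., 288.]), 0.48, array([0.5322, 0.161 , 0.046 ]))]
first_notch [(array([453., 259.]), 0.72, array([0.5261, 0.3105, 0.03  ])), (array([258., 257.]), 0.69, array([0.5158, 0.1607, 0.03  ]))]
catch_zone [(array([453., 260.]), 0.77, array([0.5269, 0.311 , 0.03  ]))]
[255.02438359 220.7917632 ]
```

View pics/w1.png

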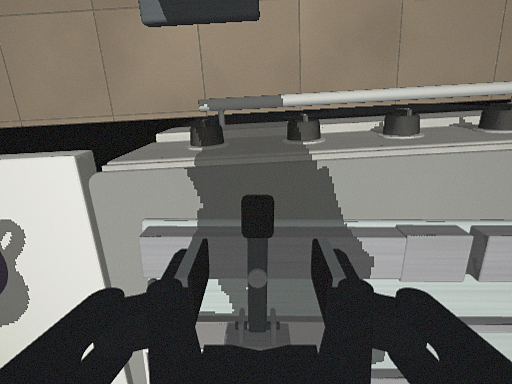

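Pedal is at (258,216), centred between the fingers; the catch notch is the gap near (472,250). Going straight down and pinching.

Emit:
{"api": "step_arm", "payload": {"series": [-0.001, -0.001, 0.035, 0, -0.001, -0.001, 0.07, 0, -0.001, -0.001, 0.073, 0, -0.001, -0.001, 0.073, 0]}}

```text
time: 3.15
tool_pos: [0.475, 0.1629, 0.0281]
tcp_rot: [0.083, 3.14, 0.0]
wrist_force: [0.4, -0.3, 0.0]
width: 0.603
grip_force: 0.0
```

Emit:
{"api": "step_arm", "payload": {"series": [0, 0, 0, 0, 0, 0, 0, 0, 0, 0, 0, 0, 0, 0, 0, 0, 0, 0, 0, 0, 0, 0, 0, 0], "gripper": 0, "newtons": 30}}

```text
time: 3.9
tool_pos: [0.4761, 0.1626, 0.029]
tcp_rot: [0.085, 3.138, 0.002]
wrist_force: [0.1, 0.7, 7.1]
width: 0.246
grip_force: 34.9
```

Emit:
{"api": "step_arm", "payload": {"series": [0, 0, -0.009, 0, -0.002, 0, -0.018, 0, -0.004, 0, -0.026, 0, -0.006, 0, -0.033, 0, -0.0075, 0, -0.037, 0, -0.0075, 0, -0.037, 0, -0.0075, 0, -0.037, 0]}}

```text
time: 4.78
tool_pos: [0.4823, 0.1617, 0.0646]
tcp_rot: [0.085, 3.14, 0.0]
wrist_force: [3.2, 2.4, -3.2]
width: 0.247
grip_force: 32.7
```

```bash
python3 - <<'E'
from h import *
to([.4748,.1614,.027])
for n in("wrist","scene"):
    s=monitor.read_state(); p=viewer.read_camera(n)
    im=p["image"] if n=="wrist" else cv2.resize(p["image"][150:300,150:350],None,fx=2.56,fy=2.56,interpolation=cv2.INTER_CUBIC)
    cv2.imwrite(f"pics/u_{n}.png",im[...,::-1])
a,b=cv2.imread("pics/u_wrist.png"),cv2.imread("pics/u_scene.png")
a=cv2.resize(a[200:350,362:512],(384,384)); b=b[:384]
cv2.imwrite("pics/u.png",np.hstack([a,b[:,:410]]))
E
```

```text
t 4.78 pos [0.4823 0.1617 0.0646] z [ 0.  0. -1.] F [ 3.2  2.4 -3.2] w 0.247 SHIFT [ 0.0074 -0.0007  0.0376] TURN 0.0
```

View pics/u.png

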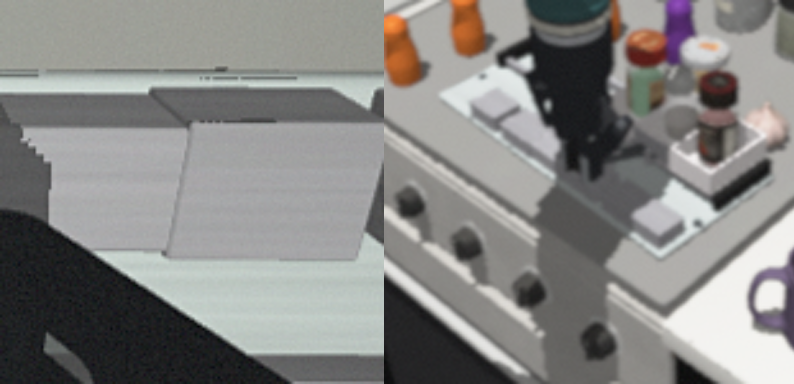

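Emit:
{"api": "step_arm", "payload": {"series": [0, 0.003, 0, 0, 0, 0.008, 0, 0, 0, 0.015, 0, 0, 0, 0.022, 0, 0, 0, 0.03, 0, 0, 0, 0.038, 0, 0, 0, 0.046, 0, 0, 0, 0.053, 0, 0]}}

```text
time: 5.88
tool_pos: [0.4853, 0.2153, 0.0643]
tcp_rot: [0.084, 3.14, 0.0]
wrist_force: [4.3, -2.8, -3.9]
width: 0.251
grip_force: 32.7
```

Emit:
{"api": "step_arm", "payload": {"series": [0, 0.008, 0, 0, 0, 0.016, 0, 0, 0, 0.024, 0, 0, 0, 0.032, 0, 0, 0, 0.04, 0, 0, 0, 0.048, 0, 0, 0, 0.055, 0, 0, 0, 0.06, 0, 0]}}

```text
time: 6.88
tool_pos: [0.4889, 0.2752, 0.0643]
tcp_rot: [0.084, 3.139, 0.0]
wrist_force: [6.1, -3.7, -4.4]
width: 0.247
grip_force: 32.7
```

```bash
python3 - <<'E'
from h import *
to([.4748,.1614,.027])
s=monitor.read_state(); p=viewer.read_camera("wrist")
W=np.eye(4); W[:3,:3]=R.from_rotvec(s["tcp_rot"]).as_matrix(); W[:3,3]=s["tool_pos"]; T=W@p["hand_eye"]
W0=W.copy();W0[:3,3]=[.4823,.1617,.0646]
e=unproj(p,[501.5,301.6],.0305,W0@p["hand_eye"]); print("edge",e)
cv2.imwrite("pics/w2.png",p["image"][...,::-1])
t=viewer.read_camera("top"); c=cv2.resize(t["image"][165:280,145:325],(600,384),interpolation=cv2.INTER_CUBIC)[:, :400,::-1]
cv2.imwrite("pics/m2.png",np.hstack([cv2.resize(p["image"][150:350,156:356],(384,384))[...,::-1],c]))
E
```

```text
t 6.88 pos [0.4889 0.2752 0.0643] z [ 0.001  0.    -1.   ] F [ 6.1 -3.7 -4.4] w 0.247 SHIFT [ 0.0081 -0.1144  0.0373] TURN 0.001
edge [0.54637174 0.32137403 0.0305    ]
```

View pics/m2.png

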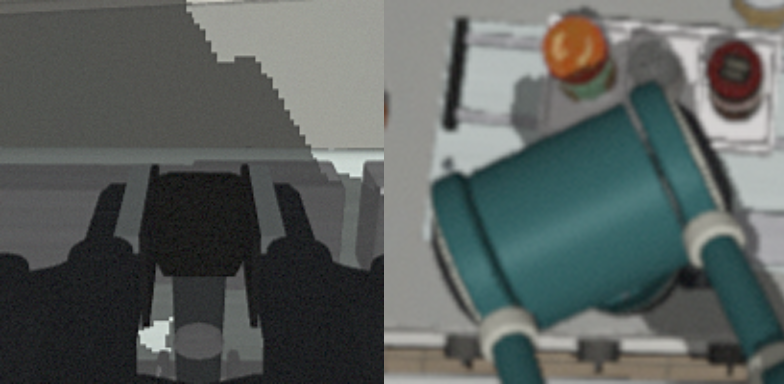

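Emit:
{"api": "step_arm", "payload": {"series": [0, 0.007, 0, 0, 0, 0.015, 0, 0, 0, 0.023, 0, 0, 0, 0.031, 0, 0, 0, 0.039, 0, 0, 0, 0.046, 0, 0, 0, 0.051, 0, 0, 0, 0.052, 0, 0]}}

```text
time: 7.98
tool_pos: [0.492, 0.3271, 0.0642]
tcp_rot: [0.084, 3.139, 0.0]
wrist_force: [6.6, -2.7, -3.7]
width: 0.253
grip_force: 32.6
```

```bash
python3 - <<'E'
from h import *
to([.4748,.1614,.027])
s=monitor.read_state(); p=viewer.read_camera("wrist")
cv2.imwrite("pics/w3.png",cv2.resize(p["image"][220:384,156:376],(792,590),interpolation=cv2.INTER_CUBIC)[...,::-1])
E
```

```text
t 7.97 pos [0.492  0.3271 0.0642] z [ 0.002  0.    -1.   ] F [ 6.6 -2.7 -3.7] w 0.253 SHIFT [ 0.0084 -0.1663  0.0372] TURN 0.001
```

View pics/w3.png

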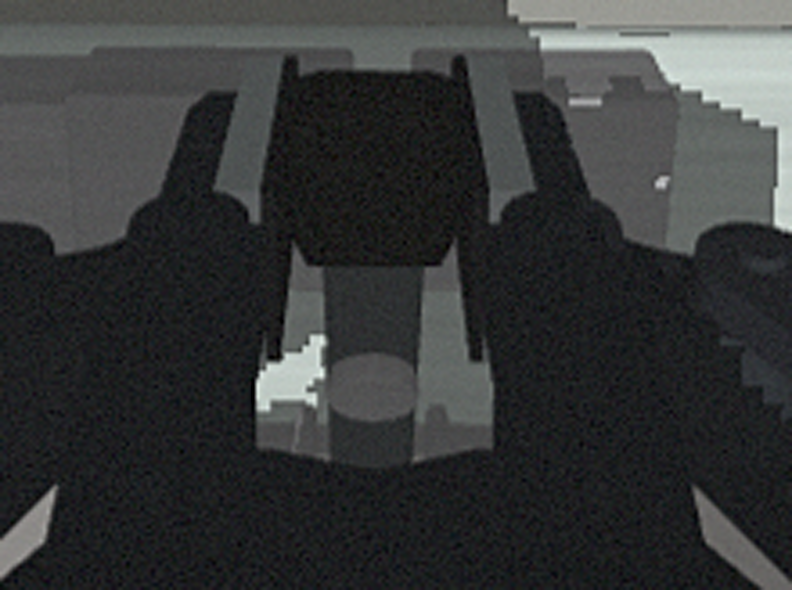

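The notch gap shows at crop columns 352–412 on row 50 (the base edge of the front faces), just right of the pedal's centre at column 371. I'll work out the offset.

```bash
python3 - <<'E'
from h import *
s=monitor.read_state(); p=viewer.read_camera("wrist")
W=np.eye(4); W[:3,:3]=R.from_rotvec(s["tcp_rot"]).as_matrix(); W[:3,3]=s["tool_pos"]; T=W@p["hand_eye"]
ex,ey=np.array([np.cos(.054),-np.sin(.054)]),np.array([np.sin(.054),np.cos(.054)])
for n,c,z in(("L",(352,50),.008),("R",(412,50),.008),("pedal top centre front",(371,72),.085),("pinhead",(372,388),.072)):
    w=unproj(p,np.array(c)/3.6+[155.9,219.9],z,T); r=(w-s["tool_pos"])[:2]; print(n,w.round(4),"rel tcp x,y",(r@ex).round(4),(r@ey).round(4))
E
```

```text
L [0.5078 0.3232 0.008 ] rel tcp x,y 0.016 -0.0031
R [0.5085 0.3348 0.008 ] rel tcp x,y 0.016 0.0086
pedal top centre front [0.4754 0.3287 0.085 ] rel tcp x,y -0.0167 0.0007
pinhead [0.5324 0.3258 0.072 ] rel tcp x,y 0.0404 0.0008
```

Emit:
{"api": "step_arm", "payload": {"series": [0, 0.002, 0, 0, 0, 0.002, 0.004, 0, 0.002, 0.002, 0.008, 0, 0.003, 0.002, 0.011, 0, 0.004, 0.002, 0.013, 0, 0.004, 0.002, 0.0145, 0, 0.004, 0.002, 0.0145, 0]}}

```text
time: 8.95
tool_pos: [0.4871, 0.3294, 0.0499]
tcp_rot: [0.085, 3.14, 0.002]
wrist_force: [0.3, 1.7, 3.7]
width: 0.248
grip_force: 33.6
```

Emit:
{"api": "step_arm", "payload": {"series": [0, 0, 0.001, 0, 0, 0, 0.002, 0, 0.001, 0, 0.003, 0, 0.001, 0, 0.003, 0]}}

```text
time: 9.45
tool_pos: [0.4865, 0.3293, 0.047]
tcp_rot: [0.085, 3.14, 0.002]
wrist_force: [1.6, 1.2, 3.6]
width: 0.249
grip_force: 33.6
```

Emit:
{"api": "step_arm", "payload": {"series": [0, 0, 0.001, 0, 0, 0, 0.002, 0, 0.001, 0, 0.003, 0, 0.001, 0, 0.004, 0, 0.001, 0, 0.004, 0]}}

```text
time: 10.07
tool_pos: [0.4856, 0.329, 0.0429]
tcp_rot: [0.084, 3.14, 0.001]
wrist_force: [2.3, 1.8, 3.2]
width: 0.251
grip_force: 33.7
```

In the notch. Continuing down to the stop.

Emit:
{"api": "step_arm", "payload": {"series": [0, 0, 0.002, 0, 0, 0, 0.004, 0, 0.001, 0, 0.006, 0, 0.001, 0, 0.008, 0, 0.001, 0, 0.01, 0, 0.001, 0, 0.0115, 0, 0.001, 0, 0.0115, 0]}}

```text
time: 10.95
tool_pos: [0.4839, 0.3288, 0.0309]
tcp_rot: [-0.084, -3.14, 0.0]
wrist_force: [1.3, 2.6, 3.1]
width: 0.253
grip_force: 33.8
```

Emit:
{"api": "step_arm", "payload": {"series": [0, 0, 0.001, 0, 0, 0, 0.002, 0, 0, 0, 0.002, 0]}}

```text
time: 11.32
tool_pos: [0.4838, 0.3288, 0.0295]
tcp_rot: [-0.085, -3.14, 0.0]
wrist_force: [-0.1, 1.6, 7.2]
width: 0.252
grip_force: 34.4
```

Emit:
{"api": "step_arm", "payload": {"series": [0, 0, 0.0005, 0, 0, 0, 0.001, 0, 0, 0, 0.001, 0]}}

```text
time: 11.7
tool_pos: [0.4839, 0.3288, 0.0293]
tcp_rot: [-0.085, -3.14, 0.0]
wrist_force: [-2.8, 1.3, 10.6]
width: 0.25
grip_force: 35.0
```

Emit:
{"api": "step_arm", "payload": {"series": [0, 0, 0.001, 0, 0, 0, 0.001, 0]}}

```text
time: 11.95
tool_pos: [0.4839, 0.3289, 0.0291]
tcp_rot: [-0.085, -3.14, 0.001]
wrist_force: [-4.0, -0.6, 16.6]
width: 0.251
grip_force: 35.6
```

Emit:
{"api": "step_arm", "payload": {"series": [0, 0, 0, 0, 0, 0, 0, 0, 0, 0, 0, 0, 0, 0, 0, 0], "gripper": 0.6}}

```text
time: 12.45
tool_pos: [0.4836, 0.3285, 0.0266]
tcp_rot: [-0.084, -3.139, 0.001]
wrist_force: [0.1, -0.2, 0.5]
width: 0.598
grip_force: 0.0
```

Emit:
{"api": "step_arm", "payload": {"series": [0, 0, -0.02, 0, 0, 0, -0.05, 0, 0, 0, -0.08, 0, 0, 0, -0.08, 0]}}

```text
time: 12.95
tool_pos: [0.487, 0.3306, 0.112]
tcp_rot: [0.084, 3.134, 0.007]
wrist_force: [0.6, -0.7, -0.5]
width: 0.6
grip_force: 0.0
```

```bash
python3 - <<'E'
from h import *
to([.4838,.3288,.027])
p=viewer.read_camera("wrist"); c=viewer.read_camera("scene")
a=cv2.resize(p["image"][150:350,156:356],(384,384)); b=cv2.resize(c["image"][130:280,150:310],(410,384),interpolation=cv2.INTER_CUBIC)
cv2.imwrite("pics/m4.png",np.hstack([a,b])[...,::-1])
E
```

```text
t 12.95 pos [0.487  0.3306 0.112 ] z [ 0.007  0.004 -1.   ] F [ 0.6 -0.7 -0.5] w 0.6 SHIFT [ 0.0036 -0.0024  0.085 ] TURN 0.0
```

View pics/m4.png

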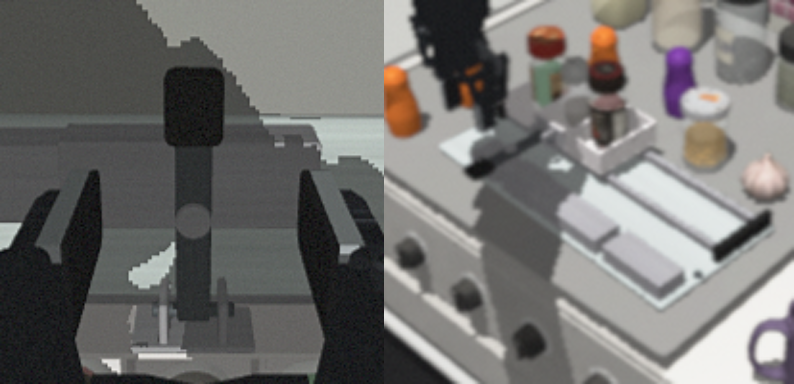

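Wrist view: lever level with the pin head at (192,222), jars upright. I'll confirm with a light press from above with the fingers shut.

Emit:
{"api": "step_arm", "payload": {"series": [0, 0, 0, 0, 0, 0, 0, 0, 0, 0, 0, 0, 0, 0, 0.02, 0, 0, 0, 0.04, 0, 0, 0, 0.05, 0, 0, 0, 0.05, 0], "gripper": 0}}

```text
time: 13.92
tool_pos: [0.4829, 0.3281, 0.0552]
tcp_rot: [-0.084, -3.137, 0.003]
wrist_force: [-0.0, -0.4, 0.2]
width: -0.001
grip_force: 0.0
```

Emit:
{"api": "step_arm", "payload": {"series": [0, 0, 0.001, 0, 0, 0, 0.002, 0, 0, 0, 0.003, 0, 0, 0, 0.0035, 0]}}

```text
time: 14.42
tool_pos: [0.4843, 0.329, 0.0541]
tcp_rot: [0.085, 3.14, 0.001]
wrist_force: [0.3, 0.1, -0.2]
width: 0.002
grip_force: 0.0
```

Emit:
{"api": "step_arm", "payload": {"series": [0, 0, 0.0005, 0, 0, 0, 0.001, 0, 0, 0, 0.0015, 0, 0, 0, 0.002, 0]}}

```text
time: 14.92
tool_pos: [0.4842, 0.3289, 0.052]
tcp_rot: [-0.084, -3.14, 0.0]
wrist_force: [-1.3, -1.2, 3.6]
width: -0.001
grip_force: 1.7
```

Emit:
{"api": "step_arm", "payload": {"series": [0, 0, 0.0005, 0, 0, 0, 0.001, 0, 0, 0, 0.001, 0]}}

```text
time: 15.3
tool_pos: [0.4842, 0.3289, 0.0518]
tcp_rot: [-0.084, -3.14, 0.0]
wrist_force: [-3.5, -1.8, 6.2]
width: -0.005
grip_force: 3.5
```

Emit:
{"api": "step_arm", "payload": {"series": [0, 0, 0.001, 0, 0, 0, 0.002, 0, 0, 0, 0.002, 0]}}

```text
time: 15.68
tool_pos: [0.4842, 0.3296, 0.0514]
tcp_rot: [-0.085, -3.14, -0.002]
wrist_force: [-6.8, -3.1, 15.4]
width: 0.002
grip_force: 7.9
```

Emit:
{"api": "step_arm", "payload": {"series": [0, 0, -0.01, 0, 0, 0, -0.04, 0, 0, 0, -0.08, 0, 0, 0, -0.1, 0, 0, 0, -0.1, 0, 0, 0, -0.1, 0, 0, 0, -0.1, 0, 0, 0, -0.1, 0]}}

```text
time: 16.68
tool_pos: [0.4835, 0.3284, 0.1473]
tcp_rot: [-0.084, -3.138, 0.002]
wrist_force: [-0.0, 0.4, 1.3]
width: 0.005
grip_force: 0.0
```

```bash
python3 -c "
from h import *
to([.4838,.3288,.052]); print(job.finish_job())"
```

```text
t 16.68 pos [0.4835 0.3284 0.1473] z [-0.002 -0.001 -1.   ] F [-0.   0.4  1.3] w 0.005 SHIFT [-0.0005  0.0005  0.0953] TURN 0.0
the job is handed in; nothing more can be done
None
```

The tray is locked in the second notch, about 167 mm along the runner, with the lever pressed fully home and the jars upright when last pictured; the job was handed in at 16.7 s, and no verdict came back.

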